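# Look into the blue pedal bin

### The job

Show me the stock of turned knobs: press the pedal of the blue-lidded bench bin all the way down so that its lid rises fully, keep it open for about two seconds, then ease the pedal slowly back up so that the lid settles shut without slapping, and leave the pedal. Work it by the pedal only, and do not open the red-lidded bin.

Things in the scene. Friction and masses are not known exactly. Their poses are not given: they have to be found in the camera images.
- blue_lid (a joint): Lid angle of the bin with blue lid and blue pedal, rad: 0 shut, 1.25 fully raised; 5 x the pedal's angle, as the two are linked. The bin is a fixed grey and aluminium box 170 x 170 mm, 148 mm high over the shut lid; the lid is a 180 x 180 mm plate hinged on the side away from the pedal.
- blue_pedal: Pedal lever of the blue bin: a steel arm out of the bin's front (facing the robot, turned up to 20 degrees) with a blue pad 64 mm wide, 50 mm deep, 12 mm thick, 65 mm clear of the bin. Origin on its pivot inside the bin, 55 mm above the table; x runs along the arm from pad to bin, y across, z out of the pad's upper face. Pad centre 145 mm from the pivot along -x. Turns 0.25 rad.
- blue_pad (a point): Centre of the pad's upper face, axes as the pedal's: 78 mm above the table at rest, 42 mm pressed right down to its firm stop. It stays level within 8 degrees. Spring and lid push it up with 2 to 8 N all along the stroke; let go, it flies up and the lid slaps. Eased up over a second or more (below 40 mm/s) the lid closes softly.
- red_lid (a joint): Lid angle of the other bin, just alike but with a red lid and red pedal, rad: 0 shut, 1.25 fully raised. It must stay shut.

How it is judged:
On the way:
1. the blue lid is held raised by the pedal, above 0.8 rad, for 1 s (value of joint blue_lid above 0.8 rad and contact force between blue_pedal and the fingers above 0.5 N), for 1 s.
At the end, for the whole second after the job is handed in: Both lids are shut (below 0.1 rad), and the blue one is at rest (value of joint each of blue_lid, red_lid below 0.1 rad and velocity of joint blue_lid between -0.1 and 0.1 rad/s); the robot touches nothing.
It fails at once if the blue lid slaps: it closes faster than 3.5 rad/s (the pad rising faster than about 100 mm/s) (velocity of joint blue_lid below -3.5 rad/s).
It fails at once if the red lid is opened by more than 0.25 rad (value of joint red_lid above 0.25 rad).
It also fails if it takes over 35 s, if anything falls off the work surface, if the arm or the gripper's body presses on something with over 40 N, if the wrist force passes 120 N, or if a joint passes its speed limit or range.

### The arm

A 6-joint arm with a two-finger parallel gripper is mounted at the origin on the work surface. World frame = base frame: x ahead of the robot, y to its left, z up, the work surface at z = 0. Lengths are in m, angles in rad, forces in N, time in s.
With the tool pointing down it reaches from about 0.375 to 0.925 m from the base axis. Payload 5.7 kg.
Tool frame: the origin (TCP) lies between the finger pads; the fingertips stand 25 mm ahead of it and the grasp point (between the pads) lies 6 mm ahead of it (manip.tips_ahead is the distance from the TCP to the fingertips, in m); z points along the fingers, y is the line along which they close (so a half turn about z gives the same grasp; the last joint's range is limited). The gripper opens to 88 mm and grips with 3 to 60 N. Pads are 20 mm wide; open, the fingers measure 115 mm over their backs; the gripper's body (75 mm by 178 mm) begins 61 mm behind the grasp point.
Start: joints at [-1.224, 0.359, 1.51, -0, 1.272, -0.115], TCP at [0.267, -0.537, 0.248] pointing down, gripper open.
Joint ranges: [-2.97, 2.97], [-1.01, 2.36], [0.21, 2.38], [-0.96, 4.11], [0.2, 2.71], [-2.98, 2.98]. Speed limits (rad/s): [2.39, 2.39, 3.14, 3.14, 3.14, 3.14].

### API

Orientations are given as a rotation vector (axis times angle).
In Python, from plant import manip gives the robot as it stands.
- The arm moves only by the tool move_arm, never from a script. Its argument "motion" is a list of rows, each an object with "linear": the shift along the tool's x, y, z in mm, a list of three; "turn": the turn about the tool's z in rad. A call has 1 to 10 rows; each row shifts and turns the commanded pose from where the row before left it, along the tool's axes as they then stand; what a row does not reach is not made up. A row lasts 1/10 s, in which the tool goes at most 50 mm and 8.59 degrees, less where a joint would pass 70% of its speed; a pose out of reach is approached as far as the arm can. A call with a gripper value outside its range is refused whole. "gripper" is the finger opening in mm, from 0 to 87.8, set as the call begins (left out, the last holds). The fingers move at their own pace and stop on an object; "squeeze" is the grip in N (left out, the last holds). Time passes only in rows, so rows that do not move let the fingers close. It gives the time, the measured TCP pose, the force, the opening and the grip force at its end, in the units of the state.
- manip.get_state(): the state, without advancing time (a new reading comes with each control period).
- manip.grab_frame(name): name is "scene" or "top" or "wrist"; returns a dict with "pixels" (400x640x3 uint8, red, green, blue), "z_map" (400x640 float32, m along the optical axis (not along the pixel's ray), 0 where there is no reading), "fovy" (degrees; the focal length in pixels is half the picture's height over the tangent of half this angle, whatever the lens; pixels are square), "cx", "cy" (the principal point, pixels), "pose" (4x4, takes a point from camera to world coordinates); the wrist camera has in their place "hand_eye" (4x4, takes a point from camera to tool coordinates, whose origin is the TCP and whose axes are the flange's). Camera axes: x right, y up, looking along -z (the intrinsics and any distortion apply to the point x, -y, -z); pixel columns grow to the right and rows downward; lengths in m; the calibration is good to about 2 mm. A picture is of the moment at which its call begins: read the wrist's pose just before it.
- manip.sign_off(): hands the job in; it is judged then, once.
The state is a dict: "time": time; "qpos": joint angles; "dq": joint speeds; "tau": joint torques, N m; "tool_pos": TCP position; "ee_rot": TCP orientation; "ft_force": force on the tool from outside, world axes, zero at the start; "wrist_torque": the same for the moment, N m; "gripper_width": finger opening in m; "gripper_force": force on a finger pad.
Only numpy, scipy, OpenCV 4.12 (cv2) and the standard library are available. Lean on these libraries where they do the work, as an engineer would, in place of code of your own. Each camera call takes 0.05 s, during which the arm holds its last target. There are 200 camera calls.

## Working session

There is one attempt and no reset: what is moved stays moved. The work goes in short steps, Python scripts to look and compute and a tool call to move; the robot and the scene stay as the last step left them, time stands still between calls to the robot, and variables do not carry over. Pictures are saved under pics/ and viewed, at most 10 in all, crops included, and the job is handed in when it is done.

Besides the shell and the picture viewer there is one more tool, called after ">>>" by a JSON object that holds its "method" and its "body". move_arm: Moves the arm, as the interface text tells. Its arguments: {"type":"object","properties":{"motion":{"type":"array","items":{"type":"object","properties":{"linear":{"type":"array","items":{"type":"number"}},"turn":{"type":"number"}}}},"gripper":{"type":"number"},"squeeze":{"type":"number"}},"required":["motion"]}

```bash
mkdir -p pics
cat > h.py <<'E'
import numpy as np, cv2
from plant import manip
def pts(f):
    h,w=f["z_map"].shape; F=h/2/np.tan(np.radians(f["fovy"])/2)
    u,v=np.meshgrid(np.arange(w),np.arange(h)); z=f["z_map"]
    P=np.stack([(u-f["cx"])/F*z,-(v-f["cy"])/F*z,-z,np.ones_like(z)],-1)
    return P@f["pose"].T
E
python3 - <<'E'
from h import *
s=manip.get_state(); print(s)
ims=[]
for n in("scene","top"):
    f=manip.grab_frame(n); p=f["pixels"]; ims.append(p)
    print(n,{k:v for k,v in f.items() if k not in("pixels","z_map")})
    P=pts(f); hsv=cv2.cvtColor(p,cv2.COLOR_RGB2HSV); H,S,V=cv2.split(hsv)
    for c,m in(("blue",(H>95)&(H<130)&(S>110)&(V>50)),("red",((H<8)|(H>172))&(S>130)&(V>50))):
        k,l,st,ce=cv2.connectedComponentsWithStats(m.astype(np.uint8))
        for i in range(1,k):
            if st[i,4]>60:
                q=P[(l==i)&(f["z_map"]>0)][:,:3]
                print(c,st[i],ce[i].round(),np.median(q,0).round(3) if len(q) else None, np.percentile(q,[3,97],axis=0).round(3).tolist() if len(q) else None)
    cv2.imwrite(f"pics/{n}.png",p[:,:,::-1])
E
```

```text
{'time': 0.0, 'qpos': array([-1.22407830e+00,  3.59505042e-01,  1.51140112e+00, -4.57234250e-05,
        1.27245000e+00, -1.15066548e-01]), 'dq': array([ 0.0013653 , -0.00053025, -0.00154499,  0.00134582,  0.0015861 ,
        0.00033462]), 'tau': array([-1.79775037e-03, -5.15382457e+01, -2.70727909e+01,  6.73046149e-02,
        3.51604109e-02, -1.64869389e-04]), 'tool_pos': array([ 0.2671147 , -0.53657485,  0.24682141]), 'ee_rot': array([-3.05651775e+00, -7.18562491e-01,  3.88088769e-04]), 'ft_force': array([-0.62295242, -1.00197481, -0.53513075]), 'wrist_torque': array([0.06769426, 0.01393495, 0.00077097]), 'gripper_force': 0.0, 'gripper_width': 0.08767757617431299}
scene {'fovy': 52.190197579129034, 'cx': 314.8998983366544, 'cy': 196.33513713469105, 'pose': array([[-0.35388107, -0.52098154,  0.77675377,  1.32292805],
       [ 0.93522139, -0.18701582,  0.30064271,  0.25104376],
       [-0.01136406,  0.8328285 ,  0.55341444,  0.63652741],
       [ 0.        ,  0.        ,  0.        ,  1.        ]])}
blue [   6    0  122   50 4182] [73. 20.] [-0.119 -1.467  0.28 ] [[-0.676, -1.763, 0
[... 1013 characters left out ...]
12418, 'pose': array([[-0.02141368,  0.99856076, -0.04917186,  0.55748795],
       [-0.99960025, -0.02047594,  0.01949579, -0.02031372],
       [ 0.01846089,  0.04956968,  0.99860004,  1.13251958],
       [ 0.        ,  0.        ,  0.        ,  1.        ]])}
blue [ 352  132  103  102 7797] [403. 182.] [ 0.642 -0.208  0.147] [[0.557, -0.295, 0.143], [0.728, -0.123, 0.151]]
blue [395 250  34  28 708] [411. 263.] [ 0.473 -0.234  0.078] [[0.446, -0.268, 0.0], [0.497, -0.202, 0.083]]
red [ 131  144   95   93 7973] [178. 190.] [0.637 0.247 0.147] [[0.553, 0.163, 0.143], [0.722, 0.332, 0.151]]
red [167 260  32  25 715] [182. 272.] [0.466 0.258 0.078] [[0.443, 0.228, 0.071], [0.489, 0.289, 0.082]]
```

View pics/top.png

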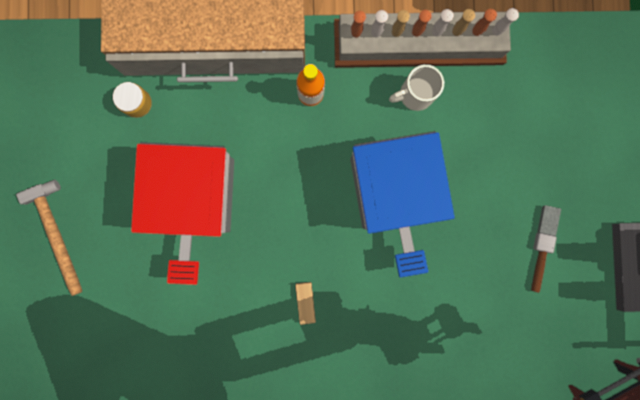

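View pics/scene.png

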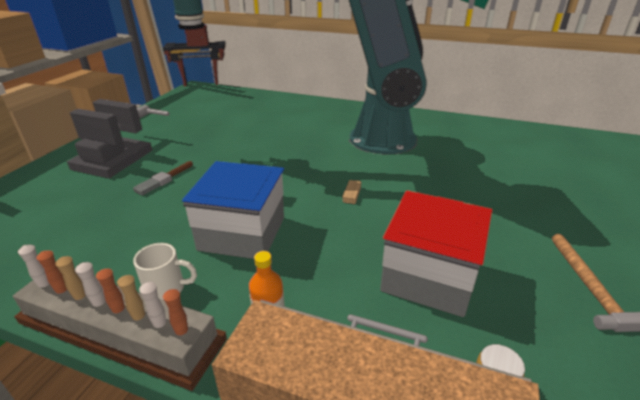

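The top view shows the blue bin's lid at (403,182) with its pad at (411,263), and the red bin at (178,190) with its pad at (182,272). The scene view confirms that both lids are shut. The blue pad measures (0.473, -0.234, 0.078). That height matches the 78 mm given, and the bin heading is about 9°. I'll turn the tool square to the bin, close the fingers and go above the pad.

>>> {"method": "move_arm", "body": {"motion": [{"linear":[0,0,0],"turn":0.103},{"linear":[0,0,0],"turn":0.103},{"linear":[0,0,0],"turn":0.103}], "gripper": 0}}

```text
time: 0.4
tool_pos: [0.2672, -0.5368, 0.2471]
ee_rot: [-3.132, -0.233, 0.0]
ft_force: [0.2, 0.4, 0.6]
gripper_width: 0.0672
gripper_force: 0.0
```

>>> {"method": "move_arm", "body": {"motion": [{"linear":[25,-27,0]},{"linear":[25,-27,0]},{"linear":[25,-27,0]},{"linear":[25,-27,0]},{"linear":[25,-27,0]},{"linear":[25,-27,0]},{"linear":[25,-27,0]},{"linear":[25,-27,0]},{"linear":[25,-27,0]},{"linear":[25,-27,0]}]}}

```text
schema error: expected keys linear, turn
```

Run:
```python
from h import *
from scipy.spatial.transform import Rotation as R
s=manip.get_state(); print(s['time'],s['tool_pos'],s['gripper_width'],s['ft_force'])
M=R.from_rotvec(s['ee_rot']).as_matrix(); print(M.round(3),manip.tips_ahead)
f=manip.grab_frame("wrist"); T=np.eye(4);T[:3,:3]=M;T[:3,3]=s['tool_pos']
f["pose"]=T@f["hand_eye"]; P=pts(f); p=f["pixels"]
H,S,V=cv2.split(cv2.cvtColor(p,cv2.COLOR_RGB2HSV))
m=(H>95)&(H<130)&(S>110)&(V>50)&(np.abs(P[...,2]-.078)<.012)
q=P[m][:,:3]; print(len(q),np.median(q,0))
r=cv2.minAreaRect((q[:,:2]*1000).astype(np.float32)); print(r)
c=np.array([*np.array(r[0])/1000,.078]); print("pad centre minus tcp in tool axes mm",(M.T@(c-s['tool_pos'])*1000).round(1))
cv2.imwrite("pics/w1.png",p[:,:,::-1])
```

```text
0.4 [ 0.26720612 -0.53676762  0.24712637] 0.06718131904188235 [0.19976675 0.38201364 0.57517502]
[[ 0.989  0.148 -0.   ]
 [ 0.148 -0.989  0.001]
 [-0.    -0.001 -1.   ]] 0.025
0 [nan nan nan]
((0.0, 0.0), (0.0, 0.0), 0.0)
pad centre minus tcp in tool axes mm [-184.8 -570.2  169.8]
  return _methods._mean(a, axis=axis, dtype=dtype,
  ret = um.true_divide(
```

View pics/w1.png

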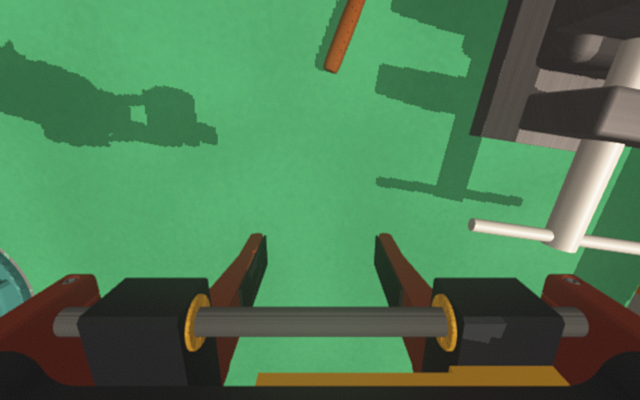

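The second move was refused because its rows had no "turn" value. The wrist view therefore still shows the start place, with the vise at upper right (550,80) and the fingers closing at (265,240) and (380,240). I'll send the move again.

>>> {"method": "move_arm", "body": {"motion": [{"linear":[25,-27,0],"turn":0},{"linear":[25,-27,0],"turn":0},{"linear":[25,-27,0],"turn":0},{"linear":[25,-27,0],"turn":0},{"linear":[25,-27,0],"turn":0},{"linear":[25,-27,0],"turn":0},{"linear":[25,-27,0],"turn":0},{"linear":[25,-27,0],"turn":0},{"linear":[25,-27,0],"turn":0},{"linear":[25,-27,0],"turn":0}]}}

```text
time: 1.45
tool_pos: [0.4738, -0.2308, 0.2475]
ee_rot: [-3.132, -0.243, 0.001]
ft_force: [0.4, 0.4, 0.8]
gripper_width: 0.0005
gripper_force: 0.0
```

```bash
cat > w.py <<'E'
from h import *
from scipy.spatial.transform import Rotation as R
s=manip.get_state(); print(s['time'],s['tool_pos'],s['gripper_width'],s['ft_force'])
M=R.from_rotvec(s['ee_rot']).as_matrix(); print(M.round(3))
f=manip.grab_frame("wrist"); T=np.eye(4);T[:3,:3]=M;T[:3,3]=s['tool_pos']
f["pose"]=T@f["hand_eye"]; P=pts(f); p=f["pixels"]
cv2.imwrite("pics/w2.png",p[:,:,::-1])
H,S,V=cv2.split(cv2.cvtColor(p,cv2.COLOR_RGB2HSV))
m=(H>95)&(H<130)&(S>110)&(V>50)&(np.abs(P[...,2]-.078)<.012)
q=P[m][:,:3]; print(len(q),np.median(q,0))
r=cv2.minAreaRect((q[:,:2]*1000).astype(np.float32)); print(r)
c=np.array([*np.array(r[0])/1000,.078]); print("pad centre minus tcp in tool axes mm",(M.T@(c-s['tool_pos'])*1000).round(1))
E
python3 w.py
```

```text
1.45 [ 0.47378805 -0.23075149  0.24746971] 0.0004688408078057134 [0.35455442 0.40788259 0.77139649]
[[ 0.988  0.154 -0.   ]
 [ 0.154 -0.988  0.   ]
 [-0.    -0.    -1.   ]]
2379 [ 0.47494228 -0.23260901  0.07818839]
((474.1194763183594, -232.84938049316406), (49.7777214050293, 63.74018096923828), 9.607579231262207)
pad centre minus tcp in tool axes mm [1.000e-01 2.200e+00 1.695e+02]
```

View pics/w2.png

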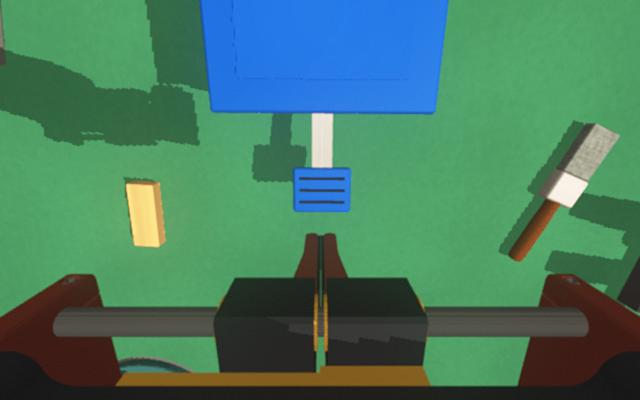

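The wrist view shows the blue pad at (322,190), straight ahead of the closed fingers at (320,240). Its measured size of 50 x 64 mm is right, and it lies within 2 mm of the tool. Next I'll descend to about 8 mm above it.

>>> {"method": "move_arm", "body": {"motion": [{"linear":[-3,2,20],"turn":0},{"linear":[0,0,25],"turn":0},{"linear":[0,0,25],"turn":0},{"linear":[0,0,25],"turn":0},{"linear":[0,0,20],"turn":0},{"linear":[0,0,12],"turn":0},{"linear":[0,0,8],"turn":0},{"linear":[0,0,0],"turn":0}]}}

```text
time: 2.3
tool_pos: [0.4702, -0.2345, 0.112]
ee_rot: [-3.131, -0.24, 0.002]
ft_force: [0.1, -0.0, -0.4]
gripper_width: 0.0004
gripper_force: 0.0
```

>>> {"method": "move_arm", "body": {"motion": [{"linear":[0,0,3],"turn":0},{"linear":[0,0,3],"turn":0},{"linear":[0,0,3],"turn":0},{"linear":[0,0,3],"turn":0},{"linear":[0,0,3],"turn":0},{"linear":[0,0,3],"turn":0},{"linear":[0,0,3],"turn":0}]}}

```text
time: 3.0
tool_pos: [0.4704, -0.2348, 0.0915]
ee_rot: [3.132, 0.24, -0.001]
ft_force: [-3.4, -1.4, 3.8]
gripper_width: 0.0006
gripper_force: 2.0
```

>>> {"method": "move_arm", "body": {"motion": [{"linear":[0,0,3],"turn":0},{"linear":[0,0,3],"turn":0},{"linear":[0,0,3],"turn":0},{"linear":[0,0,3],"turn":0},{"linear":[0,0,3],"turn":0},{"linear":[0,0,3],"turn":0},{"linear":[0,0,2],"turn":0},{"linear":[0,0,2],"turn":0},{"linear":[0,0,1],"turn":0},{"linear":[0,0,0],"turn":0}]}}

```text
time: 4.0
tool_pos: [0.4709, -0.2346, 0.0686]
ee_rot: [-3.132, -0.24, -0.001]
ft_force: [-0.6, -1.1, 2.9]
gripper_width: 0.0002
gripper_force: 1.5
```

Run:
```python
from h import *
f=manip.grab_frame("scene"); cv2.imwrite("pics/s2.png",f["pixels"][:,:,::-1])
```

```text
(no output)
```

View pics/s2.png

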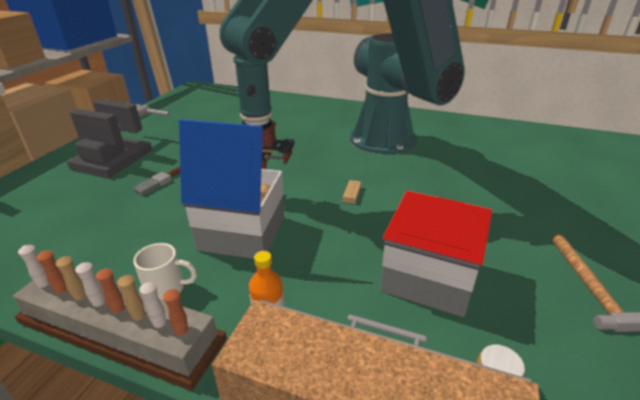

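The scene view shows the blue lid raised at (222,165), while the red lid at (440,225) is still shut. I'll take the last 2 mm to the stop, then hold.

>>> {"method": "move_arm", "body": {"motion": [{"linear":[0,0,1],"turn":0},{"linear":[0,0,1],"turn":0},{"linear":[0,0,0.5],"turn":0},{"linear":[0,0,0],"turn":0},{"linear":[0,0,0],"turn":0}]}}

```text
time: 4.55
tool_pos: [0.4709, -0.2346, 0.0677]
ee_rot: [3.132, 0.24, 0.002]
ft_force: [-3.5, 1.8, 19.0]
gripper_width: 0.0003
gripper_force: 10.1
```

The force has risen to 19 N, so the pedal is on its stop. I'll hold for two seconds, then ease up at 20 mm/s or less.

>>> {"method": "move_arm", "body": {"motion": [{"linear":[0,0,0],"turn":0},{"linear":[0,0,0],"turn":0},{"linear":[0,0,0],"turn":0},{"linear":[0,0,0],"turn":0},{"linear":[0,0,0],"turn":0},{"linear":[0,0,0],"turn":0},{"linear":[0,0,0],"turn":0},{"linear":[0,0,0],"turn":0},{"linear":[0,0,0],"turn":0},{"linear":[0,0,0],"turn":0}]}}

```text
time: 5.55
tool_pos: [0.4709, -0.2346, 0.0677]
ee_rot: [3.132, 0.24, 0.002]
ft_force: [-4.0, 1.6, 20.7]
gripper_width: 0.0003
gripper_force: 10.1
```

>>> {"method": "move_arm", "body": {"motion": [{"linear":[0,0,0],"turn":0},{"linear":[0,0,0],"turn":0},{"linear":[0,0,0],"turn":0},{"linear":[0,0,0],"turn":0},{"linear":[0,0,0],"turn":0},{"linear":[0,0,0],"turn":0},{"linear":[0,0,0],"turn":0},{"linear":[0,0,0],"turn":0},{"linear":[0,0,0],"turn":0},{"linear":[0,0,0],"turn":0}]}}

```text
time: 6.55
tool_pos: [0.471, -0.2346, 0.0678]
ee_rot: [3.132, 0.24, 0.002]
ft_force: [-4.6, 2.0, 20.2]
gripper_width: 0.0006
gripper_force: 10.1
```

>>> {"method": "move_arm", "body": {"motion": [{"linear":[0,0,-0.5],"turn":0},{"linear":[0,0,-1],"turn":0},{"linear":[0,0,-1],"turn":0},{"linear":[0,0,-1.5],"turn":0},{"linear":[0,0,-1.5],"turn":0},{"linear":[0,0,-2],"turn":0},{"linear":[0,0,-2],"turn":0},{"linear":[0,0,-2],"turn":0},{"linear":[0,0,-2],"turn":0},{"linear":[0,0,-2],"turn":0}]}}

```text
time: 7.55
tool_pos: [0.4704, -0.2346, 0.0818]
ee_rot: [-3.132, -0.24, 0.001]
ft_force: [-2.2, 0.3, 4.0]
gripper_width: 0.0003
gripper_force: 2.0
```

>>> {"method": "move_arm", "body": {"motion": [{"linear":[0,0,-2],"turn":0},{"linear":[0,0,-2],"turn":0},{"linear":[0,0,-2],"turn":0},{"linear":[0,0,-2],"turn":0},{"linear":[0,0,-2],"turn":0},{"linear":[0,0,-1.5],"turn":0},{"linear":[0,0,-1.5],"turn":0},{"linear":[0,0,-1.5],"turn":0},{"linear":[0,0,-1.5],"turn":0},{"linear":[0,0,-1],"turn":0}]}}

```text
time: 8.55
tool_pos: [0.4713, -0.2346, 0.0989]
ee_rot: [3.132, 0.239, 0.002]
ft_force: [1.9, 2.5, 3.2]
gripper_width: 0.0003
gripper_force: 1.9
```

>>> {"method": "move_arm", "body": {"motion": [{"linear":[0,0,-1],"turn":0},{"linear":[0,0,-1],"turn":0},{"linear":[0,0,-1],"turn":0},{"linear":[0,0,-1],"turn":0},{"linear":[0,0,-1],"turn":0},{"linear":[0,0,-1],"turn":0},{"linear":[0,0,-1],"turn":0},{"linear":[0,0,-1],"turn":0},{"linear":[0,0,-1],"turn":0},{"linear":[0,0,-1],"turn":0}]}}

```text
time: 9.55
tool_pos: [0.4699, -0.2344, 0.1083]
ee_rot: [-3.132, -0.24, 0.002]
ft_force: [-0.9, 0.7, 0.2]
gripper_width: 0.0005
gripper_force: 0.0
```

The contact is gone, so I'll retreat upward and check.

>>> {"method": "move_arm", "body": {"motion": [{"linear":[0,0,-5],"turn":0},{"linear":[0,0,-15],"turn":0},{"linear":[0,0,-20],"turn":0},{"linear":[0,0,-20],"turn":0},{"linear":[0,0,-20],"turn":0},{"linear":[0,0,-20],"turn":0},{"linear":[0,0,-10],"turn":0},{"linear":[0,0,0],"turn":0},{"linear":[0,0,0],"turn":0},{"linear":[0,0,0],"turn":0}]}}

```text
time: 10.55
tool_pos: [0.47, -0.2342, 0.2176]
ee_rot: [-3.131, -0.24, 0.003]
ft_force: [-0.3, 0.2, -0.5]
gripper_width: 0.0002
gripper_force: 0.0
```

```bash
python3 w.py
python3 - <<'E'
from h import *
f=manip.grab_frame("scene"); cv2.imwrite("pics/s3.png",f["pixels"][:,:,::-1])
E
```

```text
10.55 [ 0.46997048 -0.23421485  0.21757072] 0.0001655987398786476 [-0.33782318  0.16131372 -0.53390336]
[[ 0.988  0.152 -0.002]
 [ 0.152 -0.988  0.001]
 [-0.002 -0.001 -1.   ]]
2808 [ 0.47470333 -0.23271224  0.07818521]
((474.1551208496094, -232.9844970703125), (48.83439254760742, 63.8795280456543), 8.526389122009277)
pad centre minus tcp in tool axes mm [  4.5  -0.4 139.6]
```

View pics/s3.png

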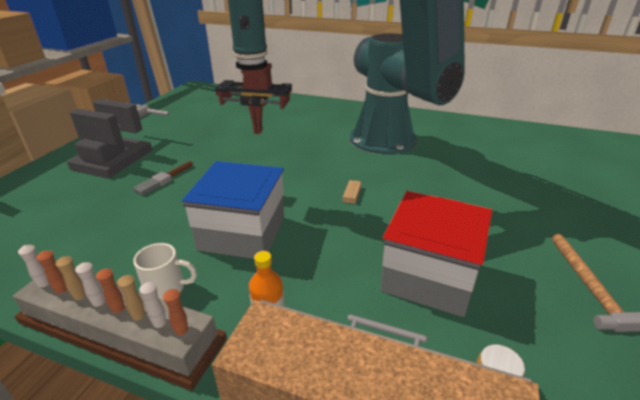

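The scene view shows both lids shut, blue at (235,185) and red at (440,225). The gripper is clear at (257,110), and the pad is back at 78 mm.

```bash
python3 -c "
from plant import manip; print(manip.sign_off())"
```

```text
the job is handed in; nothing more can be done
None
```

The job is handed in (no verdict was returned): I pressed the blue bin's pedal to its stop, held it for over two seconds and eased it back up at 20 mm/s or less; both lids are shut and the arm is clear.

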